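Lock the filling funnel over the mug

TASK

Set the filling stand up for the mug: lift the sprung plunger by its black knob, swing the arm round until the funnel is over the mug, and let the plunger drop fully home in the notch there so that the arm is locked. Leave the mug standing where it is.

Things in the scene. Friction and masses are not known exactly. Their poses are not given: they have to be found in the camera images.
- stand: Fixed stand: post with a notched steel plate (top 142 mm up, radius 100 mm) under a swing arm. Origin: pivot axis at table level, z up. Three grey round seats (112 mm wide, 6 mm high) centred 200 mm from the pivot at 155, 205, 255 degrees counterclockwise (seen from above) from the stand's x axis; a mug, a jar and a can stand there in any order. Notches: at each seat's angle and at 105.
- knob (a point): Centre of the plunger's upright black knob (26 mm across, 34 mm high, spins freely), on the arm 85 mm from the pivot axis, 196 mm above the table when home. All else on the arm is at least 5 mm below the knob's lower end.
- plunger (a joint): Lift of the plunger (m): 0 home in a notch, arm locked; at most 0.022. Its 10 mm round-tipped pin enters a 13 mm notch by 10 mm: the arm is free above 0.012, and between notches the pin rests on the plate at about 0.010. The spring pushes down with 4.5 N at home, 8 N at the top. Let go within 3 mm of a notch's middle, it snaps home.
- spout (a point): Centre of the lower end of the funnel's spout, on the arm 200 mm from the pivot, in line with the knob, 112 mm above the table. The arm starts locked at the seatless notch at 105 degrees and turns easily, only from there counterclockwise (seen from above) to 255. Funnel rim 82 mm across, 168 mm above the table.
- mug: White mug with a handle, 92 mm across, 95 mm high, open on top; the jar and the can beside it are closed. Origin: centre of the round part's underside, handle not counted. It stands loose, within 5 mm of the centre of one of the three seats, its rim 11 mm below the spout.

How it is judged (in metres and radians):
On the way:
1. the plunger is lifted clear of its notch (at least 12 mm) (value of joint plunger above 0.012 m), for 0.1 s.
At the end, for the whole second after the job is handed in: The plunger is home (within 3 mm) in the notch at the mug's seat, the spout's centre is within 20 mm of the mug's centre seen from above, and the mug stands upright (within 10 degrees), at rest and within 20 mm of where it stood (value of joint plunger below 0.003 m and horizontal distance between spout and mug below 0.02 m and distance of mug from where it was at the start of the episode below 0.02 m and angle between mug's own z axis and vertical below 0.17 rad and linear speed of mug below 0.02 m/s); the robot touches nothing.
It fails at once if the mug is tipped over (angle between mug's own z axis and vertical above 0.5 rad).
It also fails if it takes over 48 s, if anything falls off the work surface, if the arm or the gripper's body presses on something with over 40 N, if the wrist force passes 120 N, or if a joint passes its speed limit or range.

ROBOT

A 6-joint arm with a two-finger parallel gripper is mounted at the origin on a cart in front of the work surface, level with it; the furniture and walls round the work are solid. World frame = base frame: x ahead of the robot, y to its left, z up, the work surface at z = 0. Lengths are in m, angles in degrees, forces in N, time in s.
With the tool pointing down it reaches from about 0.35 to 0.875 m from the base axis. Payload 4.2 kg.
Tool frame: the origin (TCP) lies between the finger pads; the fingertips stand 14 mm ahead of it and the grasp point (between the pads) lies 5 mm behind it; z points along the fingers, y is the line along which they close (so a half turn about z gives the same grasp; the last joint's range is limited). The gripper opens to 87 mm and grips with 3 to 60 N. Pads are 19 mm wide; open, the fingers measure 117 mm over their backs; the gripper's body (75 mm by 190 mm) begins 51 mm behind the grasp point.
Start: joints at [-58.35, 22.042, 0.453, 0, -68.411, -14.817], TCP at [0.181, -0.598, 0.204] pointing down, gripper open.
Joint ranges: [-179.83, 179.83], [-69.29, 118.12], [-61.27, 80.66], [-181.25, 117.63], [-171.15, -9.14], [-177.46, 177.46]. Speed limits (degrees/s): [159.86, 159.86, 180, 180, 180, 180].

INTERFACE

Orientations are given as a 3x3 rotation matrix whose columns are the frame's x, y, z axes.
In Python, from station import * gives the robot as it stands. The module is installed in compiled form; this text tells all that it offers.
- The arm moves only by the tool play_rows, never from a script. Its argument "steps" is a list of rows, each an object of numbers: "ax", "ay", "az": the turn, a rotation vector about the tool's x, y, z in degrees; "dx", "dy", "dz": the shift along the tool's x, y, z in mm; "claw": the finger opening in mm, from 0 to 87. A call has 1 to 20 rows; each row shifts and turns the commanded pose from where the row before left it, along the tool's axes as they then stand; what a row does not reach is not made up. A row lasts 1/10 s, in which the tool goes at most 50 mm and 8.59 degrees, less where a joint would pass 70% of its speed; a pose out of reach is approached as far as the arm can. A call with a gripper value outside its range is refused whole. The fingers move at their own pace and stop on an object; the grip force is fixed at half the most. Time passes only in rows, so rows that do not move let the fingers close. It gives the time, the measured TCP pose, the force, the opening and the grip force at its end, in the units of the state.
- sense(): the state, without advancing time (a new reading comes with each control period).
- capture(name): name is "scene" or "top"; returns a dict with "frame" (480x640x3 uint8, blue, green, red), "range_z" (480x640 float32, m along the optical axis (not along the pixel's ray), 0 where there is no reading), "fx", "fy", "cx", "cy" (pixels), "k1" (the pictures are not rectified: a ray, as slopes to the right and down, at radius r is drawn at 1 + k1 r^2 times it, then the intrinsics apply), "xyz" and "rotation" of the camera in the world. Camera axes: x right, y down, z forward; pixel columns grow to the right and rows downward; lengths in m; the calibration is good to about 2 mm. A picture is of the moment at which its call begins.
- finish_job(): hands the job in; it is judged then, once.
The state is a dict: "time_s": time; "joints": joint angles; "joint_velocities": joint speeds; "effort": joint torques, N m; "tcp_pos": TCP position; "ee_rot": TCP orientation; "wrist_force": force on the tool from outside, world axes, zero at the start; "moment": the same for the moment, N m; "gripper_width": opening from 0.0 (shut) to 1.0 (fully open); "gripper_force": force on a finger pad.
Only numpy, scipy, OpenCV 4.12 (cv2) and the standard library are available. Lean on these libraries where they do the work, as an engineer would, in place of code of your own. Each camera call takes 0.05 s, during which the arm holds its last target. There are 200 camera calls.

## Working session

There is one attempt and no reset: what is moved stays moved. The work goes in short steps, Python scripts to look and compute and a tool call to move; the robot and the scene stay as the last step left them, time stands still between calls to the robot, and variables do not carry over. Pictures are saved under pics/ and viewed, at most 10 in all, crops included, and the job is handed in when it is done.

Besides the shell and the picture viewer there is one more tool, called after "Call:" as a command line: name --argument value ..., lists and objects as JSON in quotes. play_rows: Moves the arm, as the interface text tells. Its arguments: {"type":"object","properties":{"steps":{"type":"array"}},"required":["steps"]}

```bash
mkdir -p pics
cat > h.py <<'E'
from station import *
import numpy as np, cv2
def cap(n):
    c=capture(n); np.savez(f'/tmp/{n}.npz',**c); return c
def load(n): return dict(np.load(f'/tmp/{n}.npz'))
def ray(c,u,v):
    x=(u-c['cx'])/c['fx'];y=(v-c['cy'])/c['fy'];xd,yd=x,y
    for _ in range(20):
        s=1+c['k1']*(x*x+y*y);x,y=xd/s,yd/s
    return np.stack([x,y,np.ones_like(x)],-1)
def world(c,u,v):
    u=np.asarray(u,float);v=np.asarray(v,float)
    d=c['range_z'][v.astype(int),u.astype(int)]
    return (ray(c,u,v)*d[...,None])@c['rotation'].T+c['xyz']
def onz(c,u,v,z):
    r=c['rotation']@ray(c,np.float64(u),np.float64(v)); return c['xyz']+r*(z-c['xyz'][2])/r[2]
E
python3 - <<'E'
from h import *
for n in('scene','top'):
    c=cap(n); cv2.imwrite(f'pics/{n}1.png',c['frame']); print(n,c['xyz'],c['rotation'][:,2],c['fx'],c['k1'])
E
```

```text
scene [0.08608067 0.43399137 0.83234024] [ 0.50472358 -0.40764335 -0.76097373] 453.561523516818 -0.06312799641283884
top [0.43332636 0.07004362 1.13562775] [ 0.12710649 -0.00595232 -0.99187122] 595.1692432353985 0.0641198457550478
```

View pics/scene1.png

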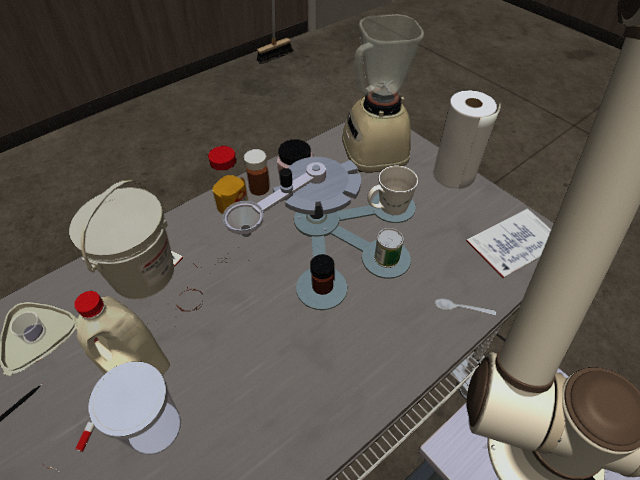

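View pics/top1.png

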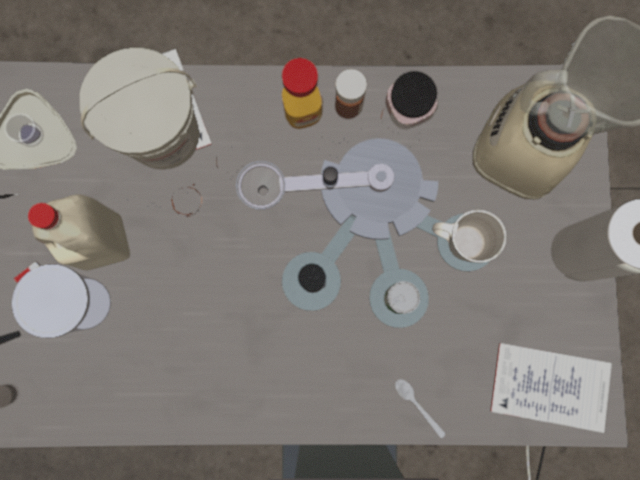

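The top view shows the arm along image left: knob at about (330,175), pivot hub (380,177), funnel (261,186). The mug is on the rightmost seat (475,238), which is the 255° notch. The blender stands behind it to the right.

Run:
```python
from h import *
c=load('top'); s=load('scene')
for n,u,v in[('knob',330,175),('hub',380,177),('mugfloor',475,238),('can',402,296),('jar',312,277),('blend',570,60),('blendlow',555,115),('towel',632,235),('redcap',300,75),('blk',413,92),('bucket',140,90)]:
    print(n,world(c,u,v).round(4))
for n,u,v in[('knob',286,173),('hub',316,167),('jug',390,28),('blbase',385,130)]: print('s',n,world(s,u,v).round(4))
# tall points map near the stand
for cc,nm in((c,'top'),(s,'scene')):
    vv,uu=np.mgrid[0:480,0:640]; P=world(cc,uu,vv); ok=cc['range_z']>0
    for z0 in(.2,.25,.3,.35):
        m=ok&(P[...,2]>z0)&(np.hypot(P[...,0]-.62,P[...,1]-.02)<.35)
        Q=P[m]
        if len(Q): print(nm,z0,len(Q),Q[:,:2].min(0),Q[:,:2].max(0))
k=np.hstack([cv2.resize(c['frame'][130:230,290:410],(600,500),interpolation=cv2.INTER_CUBIC)])
cv2.imwrite('pics/k.png',k)
k=cv2.resize(s['frame'][130:250,220:364],(720,600),interpolation=cv2.INTER_CUBIC); cv2.imwrite('pics/k2.png',k)
```

```text
knob [0.6678 0.052  0.2112]
hub [ 0.6739 -0.0313  0.1745]
mugfloor [ 0.5959 -0.2276  0.0121]
can [ 0.4825 -0.0787  0.0736]
jar [0.5148 0.0814 0.0894]
blend [ 0.7876 -0.2682  0.3614]
blendlow [ 0.7421 -0.2804  0.2761]
towel [ 0.5699 -0.4081  0.2255]
redcap [0.8488 0.1017 0.1739]
blk [ 0.86   -0.1045  0.0733]
bucket [0.8164 0.3649 0.1832]
s knob [0.6644 0.0514 0.2127]
s hub [ 0.6755 -0.0354  0.173 ]
s jug [ 0.8162 -0.3808  0.3315]
s blbase [ 0.7091 -0.2859  0.1347]
top 0.2 3387 [ 0.65692928 -0.32046414] [0.81052293 0.06314639]
top 0.25 2699 [ 0.70013438 -0.32046414] [ 0.81052293 -0.22678125]
top 0.3 2000 [ 0.70013438 -0.32046414] [ 0.81052293 -0.22678125]
top 0.35 662 [ 0.70013438 -0.32046414] [ 0.81052293 -0.25423132]
scene 0.2 2470 [ 0.65519946 -0.3201498 ] [0.83639176 0.29533408]
scene 0.25 1929 [ 0.69999853 -0.3201498 ] [ 0.80363888 -0.22781085]
scene 0.3 1250 [ 0.69999853 -0.3201498 ] [ 0.80363888 -0.22804135]
scene 0.35 300 [ 0.69999853 -0.31988548] [ 0.80363888 -0.25456093]
```

View pics/k.png

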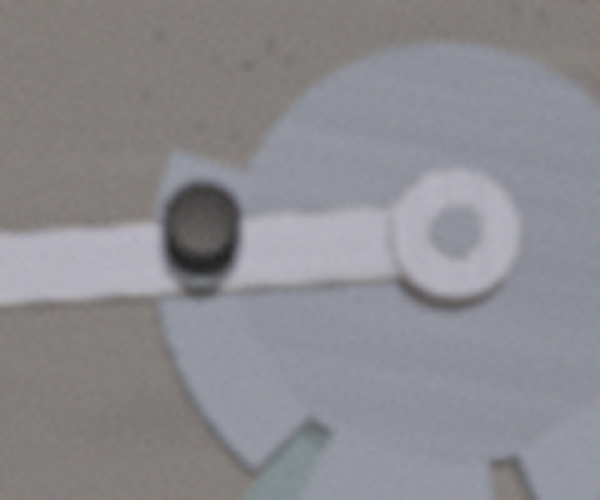

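View pics/k2.png

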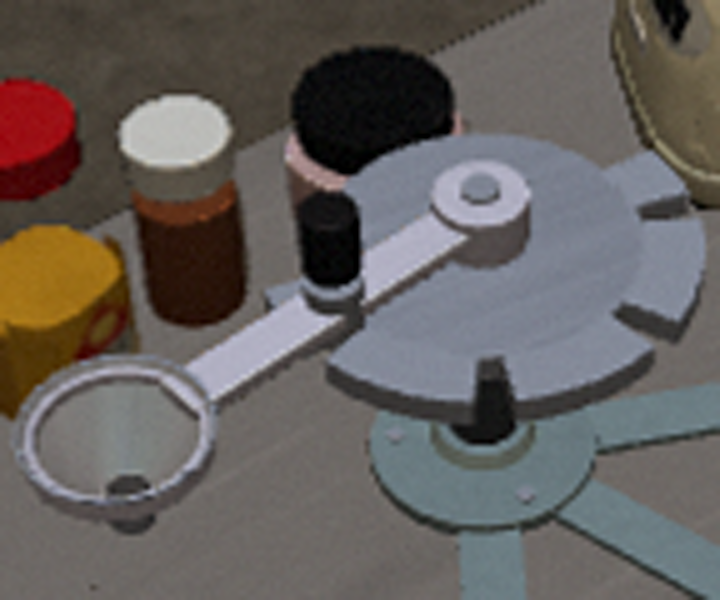

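Top crop: knob top centre about (202,215) in the crop, hub top centre about (456,232). Scene crop: knob top about (330,210), hub about (482,189). Next I'll compute the positions and the target geometry.

Run:
```python
from h import *
c=load('top'); s=load('scene')
f=lambda x,o:(x+.5)/5-.5+o
k1=onz(c,f(202,290),f(214,130),.213);h1=onz(c,f(456,290),f(232,130),.1745)
k2=onz(s,f(330,220),f(208,130),.213);h2=onz(s,f(482,220),f(188,130),.1745)
for k,h in((k1,h1),(k2,h2)): print(k,h,np.hypot(*(k-h)[:2]),np.degrees(np.arctan2(*(k-h)[[1,0]])))
# notch holes/seats: seat centres in top by colour of seat rim
for n,(u,v) in dict(jar=(311.5,280.5),can=(399,297)).items():
    p=onz(c,u,v,.006); print(n,p,np.hypot(*(p-h1)[:2]),np.degrees(np.arctan2(*(p-h1)[[1,0]])))
fu=onz(c,261,185.5,.168); print('fun',fu,np.hypot(*(fu-h1)[:2]),np.degrees(np.arctan2(*(fu-h1)[[1,0]])))
st=sense(); print(st['tcp_pos'],st['ee_rot'].round(3) if hasattr(st['ee_rot'],'round') else st['ee_rot'],st['joints'])
```

```text
[0.67153948 0.05203496 0.213     ] [ 0.6755554  -0.03263502  0.1745    ] 0.08476516581662065 92.71551782330125
[0.66907008 0.0489933  0.213     ] [ 0.67367868 -0.03394128  0.1745    ] 0.08306252233181124 93.18060324592862
jar [0.51460933 0.08322655 0.006     ] 0.1983117255979724 144.25070724648458
can [ 0.48371416 -0.08244109  0.006     ] 0.19820116721577472 -165.44610964244308
fun [0.66053991 0.16557812 0.168     ] 0.19878107057160815 94.33212494637847
[ 0.18086406 -0.59766661  0.20308691] [[-0.957 -0.289 -0.001]
 [-0.289  0.957  0.002]
 [ 0.     0.002 -1.   ]] [-5.83491312e+01  2.20849272e+01  3.88625209e-01 -2.69012176e-02
 -6.84102611e+01 -1.48176480e+01]
```

Call:
play_rows --steps '[{"az": 8.4, "dz": -30, "claw": 60}, {"az": 8.4, "dz": -30}, {"dx": -22, "dy": 40}, {"dx": -22, "dy": 40}, {"dx": -22, "dy": 40}, {"dx": -22, "dy": 40}, {"dx": -22, "dy": 40}, {"dx": -22, "dy": 40}, {"dx": -22, "dy": 40}, {"dx": -22, "dy": 40}, {"dx": -22, "dy": 40}, {"dx": -22, "dy": 40}, {}, {}]'

```text
invalid input at $.steps[0]: expected keys ax, ay, az, dx, dy, dz, claw
```

Call:
play_rows --steps '[{"ax": 0, "ay": 0, "az": 8.4, "dx": 0, "dy": 0, "dz": -30, "claw": 60}, {"ax": 0, "ay": 0, "az": 8.4, "dx": 0, "dy": 0, "dz": -30, "claw": 60}, {"ax": 0, "ay": 0, "az": 0, "dx": -22, "dy": 40, "dz": 0, "claw": 60}, {"ax": 0, "ay": 0, "az": 0, "dx": -22, "dy": 40, "dz": 0, "claw": 60}, {"ax": 0, "ay": 0, "az": 0, "dx": -22, "dy": 40, "dz": 0, "claw": 60}, {"ax": 0, "ay": 0, "az": 0, "dx": -22, "dy": 40, "dz": 0, "claw": 60}, {"ax": 0, "ay": 0, "az": 0, "dx": -22, "dy": 40, "dz": 0, "claw": 60}, {"ax": 0, "ay": 0, "az": 0, "dx": -22, "dy": 40, "dz": 0, "claw": 60}, {"ax": 0, "ay": 0, "az": 0, "dx": -22, "dy": 40, "dz": 0, "claw": 60}, {"ax": 0, "ay": 0, "az": 0, "dx": -22, "dy": 40, "dz": 0, "claw": 60}, {"ax": 0, "ay": 0, "az": 0, "dx": -22, "dy": 40, "dz": 0, "claw": 60}, {"ax": 0, "ay": 0, "az": 0, "dx": -22, "dy": 40, "dz": 0, "claw": 60}, {"ax": 0, "ay": 0, "az": 0, "dx": 0, "dy": 0, "dz": 0, "claw": 60}, {"ax": 0, "ay": 0, "az": 0, "dx": 0, "dy": 0, "dz": 0, "claw": 60}]'

```text
time_s: 1.5
tcp_pos: [0.4009, -0.1971, 0.2637]
ee_rot: [[-1.0, -0.003, -0.001], [-0.003, 1.0, 0.0], [0.001, 0.0, -1.0]]
wrist_force: [-0.0, 0.0, -0.3]
gripper_width: 0.686
gripper_force: 0.0
```

Call:
play_rows --steps '[{"ax": 0, "ay": 0, "az": 0, "dx": -33, "dy": 31, "dz": 0, "claw": 60}, {"ax": 0, "ay": 0, "az": 0, "dx": -33, "dy": 31, "dz": 0, "claw": 60}, {"ax": 0, "ay": 0, "az": 0, "dx": -33, "dy": 31, "dz": 0, "claw": 60}, {"ax": 0, "ay": 0, "az": 0, "dx": -33, "dy": 31, "dz": 0, "claw": 60}, {"ax": 0, "ay": 0, "az": 0, "dx": -33, "dy": 31, "dz": 0, "claw": 60}, {"ax": 0, "ay": 0, "az": 0, "dx": -33, "dy": 31, "dz": 0, "claw": 60}, {"ax": 0, "ay": 0, "az": 0, "dx": -33, "dy": 31, "dz": 0, "claw": 60}, {"ax": 0, "ay": 0, "az": 0, "dx": -33, "dy": 31, "dz": 0, "claw": 60}, {"ax": 0, "ay": 0, "az": 0, "dx": -4, "dy": 0, "dz": 0, "claw": 60}, {"ax": 0, "ay": 0, "az": 0, "dx": 0, "dy": 0, "dz": 0, "claw": 60}]'

```text
time_s: 2.5
tcp_pos: [0.6689, 0.049, 0.2621]
ee_rot: [[-1.0, 0.001, -0.003], [0.001, 1.0, -0.001], [0.003, -0.001, -1.0]]
wrist_force: [-0.9, -0.8, 0.4]
gripper_width: 0.689
gripper_force: 0.0
```

Run:
```python
from h import *
c=cap('scene'); 
cv2.imwrite('pics/s3.png',cv2.resize(c['frame'][90:250,200:400],(750,600),interpolation=cv2.INTER_CUBIC)); print(sense()['tcp_pos'])
```

```text
[0.66833407 0.04839224 0.26304298]
```

View pics/s3.png

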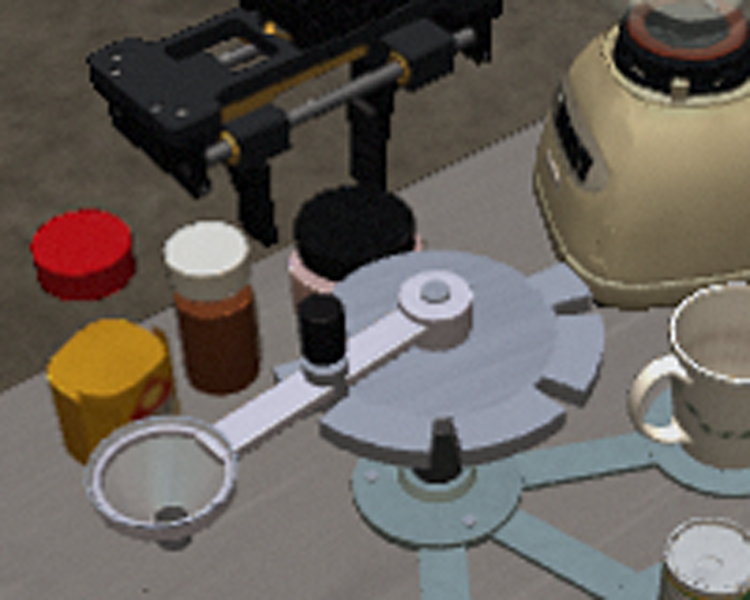

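Gripper is above the knob and aligned, with fingertips either side of it. I'll descend and grip.

Call:
play_rows --steps '[{"ax": 0, "ay": 0, "az": 0, "dx": 0, "dy": 2, "dz": 25, "claw": 60}, {"ax": 0, "ay": 0, "az": 0, "dx": 0, "dy": 0, "dz": 25, "claw": 60}, {"ax": 0, "ay": 0, "az": 0, "dx": 0, "dy": 0, "dz": 17, "claw": 60}, {"ax": 0, "ay": 0, "az": 0, "dx": 0, "dy": 0, "dz": 0, "claw": 60}, {"ax": 0, "ay": 0, "az": 0, "dx": 0, "dy": 0, "dz": 0, "claw": 10}, {"ax": 0, "ay": 0, "az": 0, "dx": 0, "dy": 0, "dz": 0, "claw": 10}, {"ax": 0, "ay": 0, "az": 0, "dx": 0, "dy": 0, "dz": 0, "claw": 10}, {"ax": 0, "ay": 0, "az": 0, "dx": 0, "dy": 0, "dz": 0, "claw": 10}, {"ax": 0, "ay": 0, "az": 0, "dx": 0, "dy": 0, "dz": 0, "claw": 10}, {"ax": 0, "ay": 0, "az": 0, "dx": 0, "dy": 0, "dz": 0, "claw": 10}]'

```text
time_s: 3.55
tcp_pos: [0.6687, 0.0522, 0.1972]
ee_rot: [[-1.0, -0.001, 0.0], [-0.001, 1.0, 0.0], [-0.0, 0.0, -1.0]]
wrist_force: [-0.3, 0.0, 0.1]
gripper_width: 0.233
gripper_force: 0.0
```

Run:
```python
from h import *
c=cap('scene'); 
cv2.imwrite('pics/s4.png',cv2.resize(c['frame'][100:220,220:370],(750,600),interpolation=cv2.INTER_CUBIC)); s=sense();print(s['tcp_pos'],s['gripper_width'],s['gripper_force'])
```

```text
[0.66865219 0.05217895 0.1971064 ] 0.1852536934154641 0.0
```

View pics/s4.png

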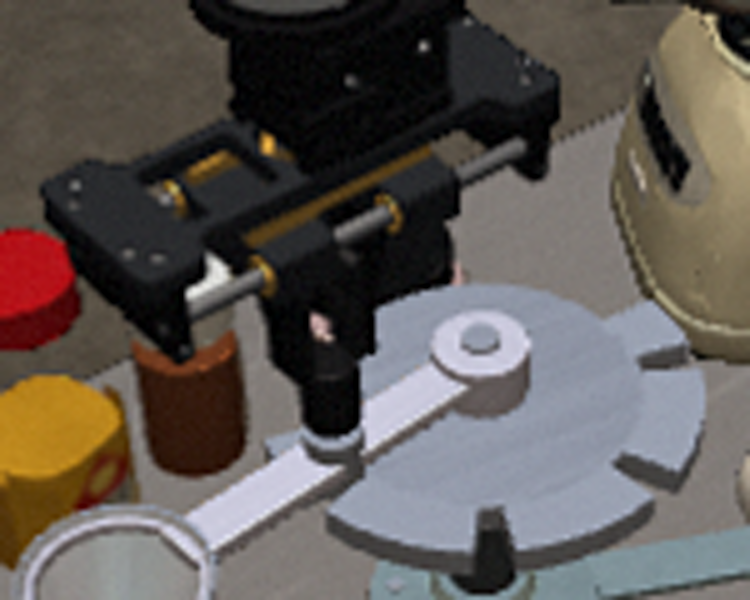

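The fingers have closed on nothing and appear behind or above the knob. I'll use depth to find the real offset.

Run:
```python
from h import *
c=load('scene')
f=lambda x,o:(x+.5)/5-.5+o
for n,x,y in[('knobtop',335,360),('knobmid',332,400),('fingL',290,350),('fingLlow',292,365),('fingLup',300,300),('fingR',355,320),('fingR',365,300),('rod',360,220),('hub',480,340)]:
    print(n,world(c,round(f(x,220)),round(f(y,100))).round(4))
t=cap('top')
for u in range(312,350,6): print(u,[tuple(world(t,u,v).round(3)) for v in (160,170,178)])
cv2.imwrite('pics/t4.png',cv2.resize(t['frame'][120:240,270:420],(750,600),interpolation=cv2.INTER_CUBIC))
```

```text
knobtop [0.6659 0.0479 0.2124]
knobmid [0.6589 0.0564 0.2003]
fingL [0.6607 0.0722 0.2351]
fingLlow [0.661  0.0726 0.2272]
fingLup [0.658  0.0672 0.2597]
fingR [0.658  0.0422 0.2358]
fingR [0.6578 0.0368 0.2434]
rod [0.6359 0.0522 0.3044]
hub [ 0.6713 -0.032   0.1749]
312 [(np.float64(0.641), np.float64(0.079), np.float64(0.395)), (np.float64(0.645), np.float64(0.079), np.float64(0.33)), (np.float64(0.638), np.float64(0.079), np.float64(0.31))]
318 [(np.float64(0.632), np.float64(0.071), np.float64(0.426)), (np.float64(0.642), np.float64(0.071), np.float64(0.338)), (np.float64(0.638), np.float64(0.071), np.float64(0.312))]
324 [(np.float64(0.63), np.float64(0.064), np.float64(0.434)), (np.float64(0.631), np.float64(0.063), np.float64(0.383)), (np.float64(0.641), np.float64(0.062), np.float64(0.3))]
330 [(np.float64(0.628), np.float64(0.056), np.float64(0.44)), (np.float64(0.631), np.float64(0.055), np.float64(0.383)), (np.float64(0.64), np.float64(0.054), np.float64(0.305))]
336 [(np.float64(0.628), np.float64(0.049), np.float64(0.439)), (np.float64(0.631), np.float64(0.048), np.float64(0.381)), (np.float64(0.639), np.float64(0.045), np.float64(0.306))]
342 [(np.float64(0.63), np.float64(0.042), np.float64(0.434)), (np.float64(0.631), np.float64(0.04), np.float64(0.384)), (np.float64(0.639), np.float64(0.037), np.float64(0.308))]
348 [(np.float64(0.634), np.float64(0.034), np.float64(0.42)), (np.float64(0.631), np.float64(0.032), np.float64(0.382)), (np.float64(0.639), np.float64(0.028), np.float64(0.309))]
```

View pics/t4.png

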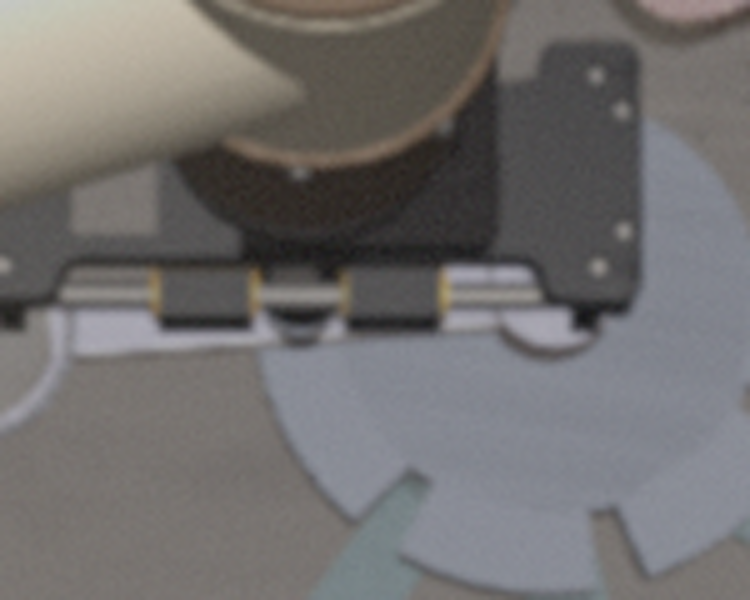

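Run:
```python
from h import *
c=load('scene')
def onx(u,v,x):
    r=c['rotation']@ray(c,np.float64(u),np.float64(v)); return c['xyz']+r*(x-c['xyz'][0])/r[0]
for x,y in((268,240),(255,230),(370,192)): print('s3 tip',onx(200+x/3.75-.4,90+y/3.75-.4,.659))
vv,uu=np.mgrid[0:480,0:640]; P=world(c,uu,vv)
for y0 in np.arange(.02,.1,.004):
    m=(abs(P[...,0]-.659)<.006)&(abs(P[...,1]-y0)<.002)&(P[...,2]>.185)&(P[...,2]<.3)
    if m.any(): print(y0.round(3),m.sum(),np.sort(P[m][:,2])[[0,-1]].round(4))
s=sense();print(s)
```

```text
s3 tip [0.659      0.08514294 0.28434832]
s3 tip [0.659      0.09200431 0.29429329]
s3 tip [0.659      0.02098742 0.28244201]
0.028 5 [0.2654 0.2734]
0.032 20 [0.2487 0.2776]
0.036 39 [0.2173 0.2759]
0.04 64 [0.21   0.2994]
0.044 60 [0.185  0.2663]
0.048 24 [0.1859 0.2159]
0.052 20 [0.1865 0.2159]
0.056 30 [0.1864 0.2152]
0.06 25 [0.1853 0.2136]
0.064 26 [0.1851 0.2637]
0.068 24 [0.2174 0.2633]
0.072 48 [0.2182 0.263 ]
0.076 17 [0.2417 0.2638]
0.096 15 [0.2902 0.2995]
{'time_s': 3.65, 'joints': array([ 1.82485533e+01,  2.67800175e+01,  6.97791987e+00, -1.88122205e-03,
       -7.01979912e+01, -1.08204578e+02]), 'joint_velocities': array([ 0.05843447,  0.0683048 ,  0.06714036,  0.05958758, -0.03294202,
       -0.03029017]), 'effort': array([-1.24818055e-02, -4.33167207e+01,  1.89086366e+01,  4.21139091e+00,
       -8.53743497e-02, -2.00708137e-04]), 'tcp_pos': array([0.66865758, 0.05221964, 0.19704941]), 'ee_rot': array([[-9.99999714e-01, -7.56390368e-04, -1.11442995e-05],
       [-7.56390689e-04,  9.99999714e-01,  2.88534374e-05],
       [ 1.11224718e-05,  2.88618586e-05, -1.00000000e+00]]), 'wrist_force': array([ 0.3321641 ,  0.29010701, -0.54443371]), 'moment': array([ 0.00971772, -0.02874408, -0.01230212]), 'gripper_force': 0.0, 'gripper_width': 0.15833035494533676}
```

By depth the fingertips are at z≈0.217, where the reported TCP puts them at about 0.183. The earlier picture shows the same offset of about 35 mm. The knob top reads 0.2125, as it should, so the cameras are right and the fingers really are 35 mm higher than the state says. I'll open, go down 34 mm and grip again.

Call:
play_rows --steps '[{"ax": 0, "ay": 0, "az": 0, "dx": 0, "dy": 0, "dz": 0, "claw": 60}, {"ax": 0, "ay": 0, "az": 0, "dx": 0, "dy": 0, "dz": 0, "claw": 60}, {"ax": 0, "ay": 0, "az": 0, "dx": 0, "dy": 0, "dz": 0, "claw": 60}, {"ax": 0, "ay": 0, "az": 0, "dx": 0, "dy": 0, "dz": 0, "claw": 60}, {"ax": 0, "ay": 0, "az": 0, "dx": 0, "dy": 0, "dz": 0, "claw": 60}, {"ax": 0, "ay": 0, "az": 0, "dx": 0, "dy": 0, "dz": 12, "claw": 60}, {"ax": 0, "ay": 0, "az": 0, "dx": 0, "dy": 0, "dz": 12, "claw": 60}, {"ax": 0, "ay": 0, "az": 0, "dx": 0, "dy": 0, "dz": 10, "claw": 60}, {"ax": 0, "ay": 0, "az": 0, "dx": 0, "dy": 0, "dz": 0, "claw": 60}, {"ax": 0, "ay": 0, "az": 0, "dx": 0, "dy": 0, "dz": 0, "claw": 10}, {"ax": 0, "ay": 0, "az": 0, "dx": 0, "dy": 0, "dz": 0, "claw": 10}, {"ax": 0, "ay": 0, "az": 0, "dx": 0, "dy": 0, "dz": 0, "claw": 10}, {"ax": 0, "ay": 0, "az": 0, "dx": 0, "dy": 0, "dz": 0, "claw": 10}, {"ax": 0, "ay": 0, "az": 0, "dx": 0, "dy": 0, "dz": 0, "claw": 10}, {"ax": 0, "ay": 0, "az": 0, "dx": 0, "dy": 0, "dz": 0, "claw": 10}]'

```text
time_s: 5.15
tcp_pos: [0.6683, 0.0496, 0.1635]
ee_rot: [[-1.0, -0.0, -0.001], [-0.0, 1.0, -0.004], [0.001, -0.004, -1.0]]
wrist_force: [0.8, -6.7, 0.8]
gripper_width: 0.289
gripper_force: 30.0
```

Gripped the knob (25 mm, 30 N). I'll relieve the side load and lift 17 mm.

Call:
play_rows --steps '[{"ax": 0, "ay": 0, "az": 0, "dx": 0, "dy": -3, "dz": 0, "claw": 10}, {"ax": 0, "ay": 0, "az": 0, "dx": 0, "dy": 0, "dz": -6, "claw": 10}, {"ax": 0, "ay": 0, "az": 0, "dx": 0, "dy": 0, "dz": -6, "claw": 10}, {"ax": 0, "ay": 0, "az": 0, "dx": 0, "dy": 0, "dz": -5, "claw": 10}, {"ax": 0, "ay": 0, "az": 0, "dx": 0, "dy": 0, "dz": 0, "claw": 10}, {"ax": 0, "ay": 0, "az": 0, "dx": 0, "dy": 0, "dz": 0, "claw": 10}]'

```text
time_s: 5.75
tcp_pos: [0.6682, 0.0492, 0.1793]
ee_rot: [[-1.0, -0.001, -0.001], [-0.001, 1.0, 0.0], [0.001, 0.0, -1.0]]
wrist_force: [0.4, 0.0, -7.0]
gripper_width: 0.292
gripper_force: 30.0
```

Run:
```python
from h import *
c=cap('scene'); 
cv2.imwrite('pics/s5.png',cv2.resize(c['frame'][110:220,230:350],(654,600),interpolation=cv2.INTER_CUBIC)); s=sense();print(s['tcp_pos'],s['wrist_force'],s['gripper_width'],s['gripper_force'])
# waypoints: knob now at command pose; pivot est, rotate in 20 steps of 7.5deg
k=np.array([.6683,.0495]); p=k-.085*np.array([np.cos(np.radians(94.2)),np.sin(np.radians(94.2))]); print('pivot',p)
a=np.radians(94.2+np.arange(0,151,5)); q=p+.085*np.c_[np.cos(a),np.sin(a)]
d=np.diff((q-q[0])*1000,axis=0)*[-1,1]; print(d.round(1).tolist())
```

```text
[0.66824282 0.04925133 0.17926772] [-0.90169121 -0.07741311 -7.94287999] 0.29059381342607865 30.000052666291595
pivot [ 0.67452525 -0.03527173]
[[7.4, -0.9], [7.3, -1.5], [7.1, -2.1], [6.9, -2.7], [6.6, -3.3], [6.3, -3.9], [5.9, -4.4], [5.5, -4.9], [5.1, -5.4], [4.6, -5.8], [4.1, -6.2], [3.5, -6.5], [2.9, -6.8], [2.3, -7.0], [1.7, -7.2], [1.1, -7.3], [0.4, -7.4], [-0.2, -7.4], [-0.9, -7.4], [-1.5, -7.3], [-2.1, -7.1], [-2.7, -6.9], [-3.3, -6.6], [-3.9, -6.3], [-4.4, -5.9], [-4.9, -5.5], [-5.4, -5.1], [-5.8, -4.6], [-6.2, -4.1], [-6.5, -3.5]]
```

View pics/s5.png

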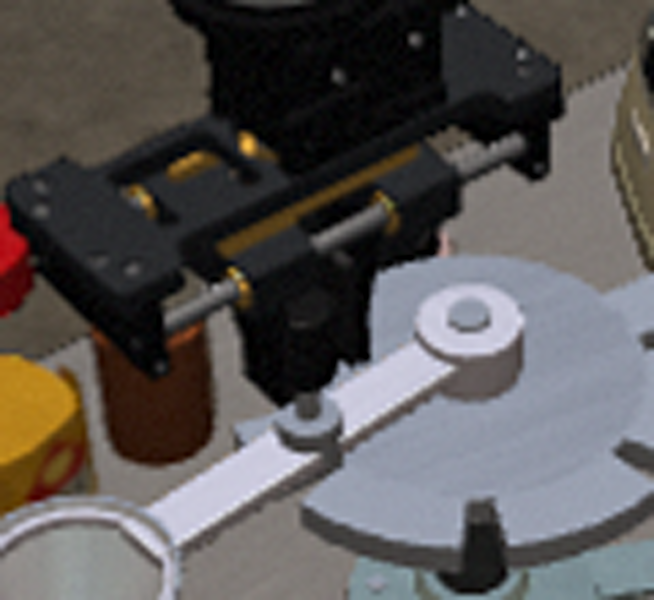

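Plunger lifted about 16 mm (spring force 7 N) and the knob is held between the pads. First half of the swing.

Call:
play_rows --steps '[{"ax": 0, "ay": 0, "az": 0, "dx": 7.4, "dy": -0.9, "dz": 0, "claw": 10}, {"ax": 0, "ay": 0, "az": 0, "dx": 7.3, "dy": -1.5, "dz": 0, "claw": 10}, {"ax": 0, "ay": 0, "az": 0, "dx": 7.1, "dy": -2.1, "dz": 0, "claw": 10}, {"ax": 0, "ay": 0, "az": 0, "dx": 6.9, "dy": -2.7, "dz": 0, "claw": 10}, {"ax": 0, "ay": 0, "az": 0, "dx": 6.6, "dy": -3.3, "dz": 0, "claw": 10}, {"ax": 0, "ay": 0, "az": 0, "dx": 6.3, "dy": -3.9, "dz": 0, "claw": 10}, {"ax": 0, "ay": 0, "az": 0, "dx": 5.9, "dy": -4.4, "dz": 0, "claw": 10}, {"ax": 0, "ay": 0, "az": 0, "dx": 5.5, "dy": -4.9, "dz": 0, "claw": 10}, {"ax": 0, "ay": 0, "az": 0, "dx": 5.1, "dy": -5.4, "dz": 0, "claw": 10}, {"ax": 0, "ay": 0, "az": 0, "dx": 4.6, "dy": -5.8, "dz": 0, "claw": 10}, {"ax": 0, "ay": 0, "az": 0, "dx": 4.1, "dy": -6.2, "dz": 0, "claw": 10}, {"ax": 0, "ay": 0, "az": 0, "dx": 3.5, "dy": -6.5, "dz": 0, "claw": 10}, {"ax": 0, "ay": 0, "az": 0, "dx": 2.9, "dy": -6.8, "dz": 0, "claw": 10}, {"ax": 0, "ay": 0, "az": 0, "dx": 2.3, "dy": -7.0, "dz": 0, "claw": 10}, {"ax": 0, "ay": 0, "az": 0, "dx": 1.7, "dy": -7.2, "dz": 0, "claw": 10}, {"ax": 0, "ay": 0, "az": 0, "dx": 0, "dy": 0, "dz": 0, "claw": 10}, {"ax": 0, "ay": 0, "az": 0, "dx": 0, "dy": 0, "dz": 0, "claw": 10}]'

```text
time_s: 7.5
tcp_pos: [0.5909, -0.0201, 0.1798]
ee_rot: [[-1.0, 0.0, -0.001], [0.0, 1.0, -0.0], [0.001, -0.0, -1.0]]
wrist_force: [-2.7, 1.2, -8.3]
gripper_width: 0.291
gripper_force: 30.0
```

Call:
play_rows --steps '[{"ax": 0, "ay": 0, "az": 0, "dx": 1.1, "dy": -7.3, "dz": 0, "claw": 10}, {"ax": 0, "ay": 0, "az": 0, "dx": 0.4, "dy": -7.4, "dz": 0, "claw": 10}, {"ax": 0, "ay": 0, "az": 0, "dx": -0.2, "dy": -7.4, "dz": 0, "claw": 10}, {"ax": 0, "ay": 0, "az": 0, "dx": -0.9, "dy": -7.4, "dz": 0, "claw": 10}, {"ax": 0, "ay": 0, "az": 0, "dx": -1.5, "dy": -7.3, "dz": 0, "claw": 10}, {"ax": 0, "ay": 0, "az": 0, "dx": -2.1, "dy": -7.1, "dz": 0, "claw": 10}, {"ax": 0, "ay": 0, "az": 0, "dx": -2.7, "dy": -6.9, "dz": 0, "claw": 10}, {"ax": 0, "ay": 0, "az": 0, "dx": -3.3, "dy": -6.6, "dz": 0, "claw": 10}, {"ax": 0, "ay": 0, "az": 0, "dx": -3.9, "dy": -6.3, "dz": 0, "claw": 10}, {"ax": 0, "ay": 0, "az": 0, "dx": -4.4, "dy": -5.9, "dz": 0, "claw": 10}, {"ax": 0, "ay": 0, "az": 0, "dx": -4.9, "dy": -5.5, "dz": 0, "claw": 10}, {"ax": 0, "ay": 0, "az": 0, "dx": -5.4, "dy": -5.1, "dz": 0, "claw": 10}, {"ax": 0, "ay": 0, "az": 0, "dx": -5.8, "dy": -4.6, "dz": 0, "claw": 10}, {"ax": 0, "ay": 0, "az": 0, "dx": 0, "dy": 0, "dz": 0, "claw": 10}, {"ax": 0, "ay": 0, "az": 0, "dx": 0, "dy": 0, "dz": 0, "claw": 10}]'

```text
time_s: 9.0
tcp_pos: [0.6255, -0.1048, 0.1801]
ee_rot: [[-1.0, -0.0, 0.0], [-0.0, 1.0, -0.0], [-0.0, -0.0, -1.0]]
wrist_force: [-2.7, -3.7, -8.1]
gripper_width: 0.291
gripper_force: 30.0
```

Run:
```python
from h import *
c=cap('scene'); t=cap('top')
a=cv2.resize(c['frame'][110:260,270:430],(400,375),interpolation=cv2.INTER_CUBIC);b=cv2.resize(t['frame'][130:280,330:490],(400,375),interpolation=cv2.INTER_CUBIC)
cv2.imwrite('pics/s6.png',np.hstack([a,b])); s=sense();print(s['tcp_pos'],s['wrist_force'],s['gripper_width'])
```

```text
[ 0.62508842 -0.10446942  0.18010836] [-2.53232847 -3.80047693 -8.60967482] 0.2902853027226832
```

View pics/s6.png

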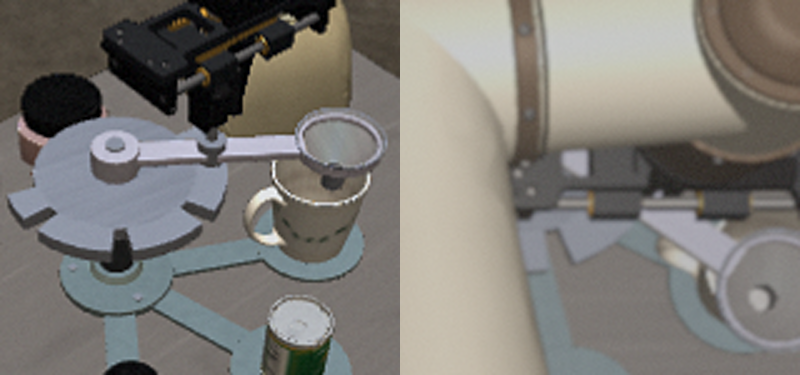

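Run:
```python
import numpy as np
from scipy.optimize import least_squares
P=np.array([[.6682,.0492],[.5909,-.0201],[.6252,-.1046]])
r=least_squares(lambda p:np.hypot(*(P-p).T)-.085,[.674,-.035]); p=r.x
a=np.degrees(np.arctan2(*(P-p).T[::-1]));print(p,r.fun,a, a[0]+150)
t=np.radians(a[0]+150); q=p+.085*np.array([np.cos(t),np.sin(t)]); print('target',q,(q-P[2])*1000)
```

```text
[ 0.67454835 -0.03548872] [-7.36731242e-05  5.20970538e-05 -7.86919456e-05] [  94.28693057  169.57589785 -125.52842724] 244.2869305732056
target [ 0.63766986 -0.11207186] [12.46985804 -7.47185755]
```

Call:
play_rows --steps '[{"ax": 0, "ay": 0, "az": 0, "dx": -6.2, "dy": -4.1, "dz": 0, "claw": 10}, {"ax": 0, "ay": 0, "az": 0, "dx": -6.3, "dy": -3.4, "dz": 0, "claw": 10}, {"ax": 0, "ay": 0, "az": 0, "dx": 0, "dy": 0, "dz": 0, "claw": 10}, {"ax": 0, "ay": 0, "az": 0, "dx": 0, "dy": 0, "dz": 0, "claw": 10}, {"ax": 0, "ay": 0, "az": 0, "dx": 0, "dy": 0, "dz": 0, "claw": 10}]'

```text
time_s: 9.6
tcp_pos: [0.638, -0.112, 0.1801]
ee_rot: [[-1.0, -0.001, 0.001], [-0.001, 1.0, -0.0], [-0.001, -0.0, -1.0]]
wrist_force: [-2.0, -5.0, -7.4]
gripper_width: 0.29
gripper_force: 30.0
```

At the target point. I'll lower with the knob still gripped and watch the force.

Call:
play_rows --steps '[{"ax": 0, "ay": 0, "az": 0, "dx": 0, "dy": 0, "dz": 4, "claw": 10}, {"ax": 0, "ay": 0, "az": 0, "dx": 0, "dy": 0, "dz": 4, "claw": 10}, {"ax": 0, "ay": 0, "az": 0, "dx": 0, "dy": 0, "dz": 3, "claw": 10}, {"ax": 0, "ay": 0, "az": 0, "dx": 0, "dy": 0, "dz": 3, "claw": 10}, {"ax": 0, "ay": 0, "az": 0, "dx": 0, "dy": 0, "dz": 0, "claw": 10}, {"ax": 0, "ay": 0, "az": 0, "dx": 0, "dy": 0, "dz": 0, "claw": 10}]'

```text
time_s: 10.2
tcp_pos: [0.6376, -0.1118, 0.1661]
ee_rot: [[-1.0, -0.001, -0.0], [-0.001, 1.0, -0.0], [0.0, -0.0, -1.0]]
wrist_force: [-2.3, -3.8, -5.8]
gripper_width: 0.291
gripper_force: 30.0
```

The spring still pulls down at about 3 mm of lift, so the pin is in the notch. Release and retreat upward.

Call:
play_rows --steps '[{"ax": 0, "ay": 0, "az": 0, "dx": 0, "dy": 0, "dz": 0, "claw": 60}, {"ax": 0, "ay": 0, "az": 0, "dx": 0, "dy": 0, "dz": 0, "claw": 60}, {"ax": 0, "ay": 0, "az": 0, "dx": 0, "dy": 0, "dz": 0, "claw": 60}, {"ax": 0, "ay": 0, "az": 0, "dx": 0, "dy": 0, "dz": 0, "claw": 60}, {"ax": 0, "ay": 0, "az": 0, "dx": 0, "dy": 0, "dz": 0, "claw": 60}, {"ax": 0, "ay": 0, "az": 0, "dx": 0, "dy": 0, "dz": 0, "claw": 60}, {"ax": 0, "ay": 0, "az": 0, "dx": 0, "dy": 0, "dz": -20, "claw": 60}, {"ax": 0, "ay": 0, "az": 0, "dx": 0, "dy": 0, "dz": -20, "claw": 60}, {"ax": 0, "ay": 0, "az": 0, "dx": 0, "dy": 0, "dz": -20, "claw": 60}, {"ax": 0, "ay": 0, "az": 0, "dx": 0, "dy": 0, "dz": -20, "claw": 60}, {"ax": 0, "ay": 0, "az": 0, "dx": 0, "dy": 0, "dz": 0, "claw": 60}, {"ax": 0, "ay": 0, "az": 0, "dx": 0, "dy": 0, "dz": 0, "claw": 60}]'

```text
time_s: 11.4
tcp_pos: [0.6376, -0.1116, 0.2459]
ee_rot: [[-1.0, -0.0, 0.0], [-0.0, 1.0, 0.001], [-0.0, 0.001, -1.0]]
wrist_force: [-0.7, -0.6, -0.2]
gripper_width: 0.686
gripper_force: 0.0
```

Run:
```python
from h import *
c=cap('scene')
cv2.imwrite('pics/s7.png',cv2.resize(c['frame'][110:260,270:430],(640,600),interpolation=cv2.INTER_CUBIC)); s=sense();print(s['tcp_pos'],s['wrist_force'],s['gripper_width'])
vv,uu=np.mgrid[0:480,0:640]; P=world(c,uu,vv)
m=(np.hypot(P[...,0]-.638,P[...,1]+.112)<.009)&(P[...,2]<.225)&(P[...,2]>.19)
print('knob top z',m.sum(),np.median(P[m],axis=0), np.percentile(P[m][:,2],[10,50,90]))
```

```text
[ 0.63709295 -0.11162128  0.24496761] [ 0.40460068 -0.15983623 -0.6957319 ] 0.6888663261201975
knob top z 34 [ 0.63828706 -0.11144602  0.21383196] [0.21234486 0.21383196 0.21531707]
```

View pics/s7.png

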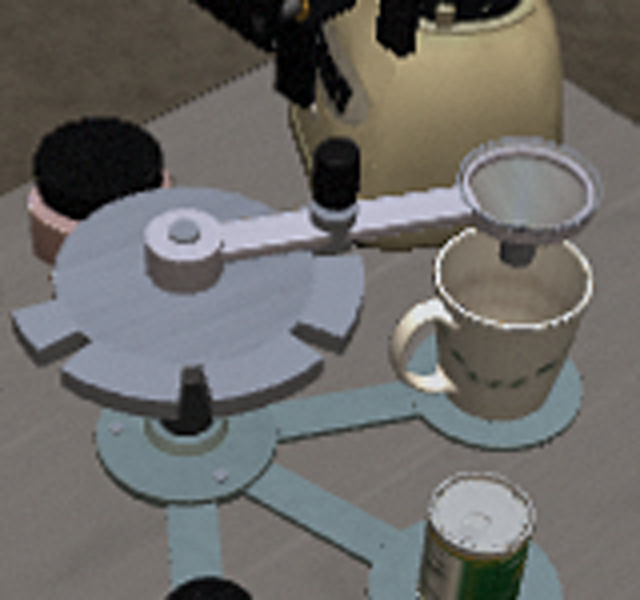

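The knob top is at 0.2138 m, which is home (0.223 would mean the pin was resting on the plate). The spout is over the upright mug and the gripper is clear.

```bash
python3 -c "
from station import *
print(finish_job())"
```

```text
the job is handed in; nothing more can be done
None
```

Job handed in (no verdict was returned): the plunger is home in the notch at the mug's seat, the funnel is over the upright mug, and the gripper is clear; the fingertips turned out to be about 35 mm higher than the reported TCP implies, so I corrected the grasp height from the camera depth.

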